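Open the tube reader's shutter and hold the sample over its window

ROBOT

A 7-joint arm with a two-finger parallel gripper is mounted at the origin on a cart in front of the work surface, level with it; the furniture and walls round the work are solid. World frame = base frame: x ahead of the robot, y to its left, z up, the work surface at z = 0. Lengths are in m, angles in degrees, forces in N, time in s.
With the tool pointing down it reaches from about 0.425 to 0.875 m from the base axis. Payload 4.7 kg.
Tool frame: the origin (TCP) lies midway between the tips of the shut fingers; the grasp point (between the pads) lies 19 mm behind it (env.grip_point_offset is the distance from the TCP to the grasp point, in m); z points along the fingers, y is the line along which they close (so a half turn about z gives the same grasp; the last joint's range is limited). The gripper opens to 87 mm and grips with 3 to 60 N. Pads are 19 mm wide; open, the fingers measure 117 mm over their backs; the gripper's body (75 mm by 190 mm) begins 51 mm behind the grasp point.
Start: joints at [76.725, 18.392, -4.016, 83.108, 1.295, 78.541, -3.26], TCP at [0.158, -0.63, 0.223] pointing down, gripper open.
Joint ranges: [-163.93, 163.93], [-17.29, 119.83], [-79.2, 71.16], [3.27, 140.29], [-89.18, 269.18], [5.43, 117.66], [-154.24, 154.24]. Speed limits (degrees/s): [147.25, 147.25, 180, 180, 180, 180, 180].

INTERFACE

Orientations are given as [roll, pitch, yaw] about the fixed x, y, z axes, in that order (R = Rz(yaw) Ry(pitch) Rx(roll)).
In Python, from cell import env gives the robot as it stands.
- The arm moves only by the shell command python3 -m jog 'ROWS' [FORCE]. ROWS is JSON, a list of rows, each a list of 7 numbers: the shift along the tool's x, y, z in m, then the turn, a rotation vector about the tool's x, y, z in rad, then the finger opening in m, from 0 to 0.087. A call has 1 to 12 rows; each row shifts and turns the commanded pose from where the row before left it, along the tool's axes as they then stand; what a row does not reach is not made up. A row lasts 1/12 s, in which the tool goes at most 41.7 mm and 7.16 degrees, less where a joint would pass 70% of its speed; a pose out of reach is approached as far as the arm can. A call is refused whole if a number of a shift passes 0.0417 or a number of a turn 0.125, either way. A call with a gripper value outside its range is refused whole. The fingers move at their own pace and stop on an object; FORCE is the grip in N (left out, the last holds). Time passes only in rows, so rows that do not move let the fingers close. It gives the time, the measured TCP pose, the force, the opening and the grip force at its end, in the units of the state.
- env.get_obs(): the state, without advancing time (a new reading comes with each control period).
- env.read_camera(name): name is "scene" or "top" or "wrist"; returns the picture (400x640x3 uint8, blue, green, red); there is no depth.
- env.get_calibration(name): a dict with "fov_y" (degrees; the focal length in pixels is half the picture's height over the tangent of half this angle, whatever the lens; pixels are square), "cx", "cy" (the principal point, pixels), "k1" (the pictures are not rectified: a ray, as slopes to the right and down, at radius r is drawn at 1 + k1 r^2 times it, then the intrinsics apply), "pose" (4x4, takes a point from camera to world coordinates). Camera axes: x right, y up, looking along -z (the intrinsics and any distortion apply to the point x, -y, -z); pixel columns grow to the right and rows downward; lengths in m; the calibration is good to about 2 mm. A picture is of the moment at which its call begins: read the wrist's pose just before it. get_calibration takes no time and is no camera call; for the wrist camera it gives the pose at the moment of the call.
- env.sign_off(): hands the job in; it is judged then, once.
The state is a dict: "time_s": time; "qpos": joint angles; "joint_velocities": joint speeds; "effort": joint torques, N m; "tool_pos": TCP position; "tool_rot": TCP orientation; "force": force on the tool from outside, world axes, zero at the start; "wrist_torque": the same for the moment, N m; "grip_width": finger opening in m; "grasp_force": force on a finger pad.
Only numpy, scipy, OpenCV 4.12 (cv2) and the standard library are available. Lean on these libraries where they do the work, as an engineer would, in place of code of your own. Each camera call takes 0.05 s, during which the arm holds its last target. There are 200 camera calls.

TASK

Open the shutter of the tube reader: press its sprung knob down, keep it pressed while turning it clockwise to the end stop, and let it spring up again. Then take the sample tube out of the white rack, carry it over the slide box standing on edge without touching it, and finish while holding the tube upright over the middle of the reader's round window, inside the guard ring, its foot about 10 mm above the window and touching neither the window nor the ring. Do not put the tube down or let go of it, and leave the other things where they are.

Things in the scene. Friction and masses are not known exactly. Their poses are not given: they have to be found in the camera images.
- reader: The tube reader, fixed: flat white bench instrument with a grey top, 170 mm along its x, 100 mm along its y, its top deck 40 mm above the worktop. Origin under its middle, on the worktop; its x axis runs from the knob end (near the robot) to the window end. Both knob and window lie on its centre line, 90 mm apart.
- window (a point): Middle of the round reading window (glass, 26 mm across), level with the top deck, at x = +45 mm, y = 0, z = 40 mm of the reader; z up. A fixed guard ring stands round it: inside diameter 46 mm, outside 56 mm, its rim 30 mm above the window.
- knob_grip (a point): On the axis of the black knob at mid-height of its grip bar, 73 mm above the worktop when up (at x = -45 mm, y = 0 of the reader). Knob: disc 42 mm across, 12 to 20 mm above the deck; on it a grip bar 40 mm long, 12 mm wide, 20 to 47 mm above the deck (grip the bar above the disc). The point turns with the knob: x along the bar, z up. At the start the bar points along the reader's x axis.
- shutter_press (a joint): How far the knob is pressed down: 0 up, 0.0105 m fully down. Spring: about 2.5 N at the top, 6.1 N fully down. Up, the knob is locked against turning (do not force it); pressed more than about 6 mm it turns freely (aim for 9 to 10). At the end stop it springs up again and locks when let go.
- shutter_turn (a joint): Turn of the knob, clockwise seen from above: 0 at the start (shutter closed), 1.3 rad at the end stop (shutter open). Locked at both ends while the knob is up, with about 0.08 rad of play; it turns easily when pressed.
- rack: White tube rack, fixed, 50 mm along its x, 96 mm along its y, 55 mm high, two rows of four square 17 mm holes; origin under its middle on the worktop. Behind it, to the left, stands a tall fixed microscope whose eyepieces (0.42 to 0.50 m high) overhang to about x = 0.53 m at y = -0.06 to 0.06 m: keep the arm clear of it, also when first swinging in from the left.
- tube: The sample tube, the only tube in the rack: capped blood tube 86 mm long, about 11 g, glass 13 mm across, cap 17 mm across from 69 to 86 mm above the foot. Stands loosely upright in the rack (foot 4 mm above the worktop, cap well above the rack's top) at x = -10.5 mm, y = -10.5 mm of the rack. Origin in the middle of its foot, z along the tube to the cap.
- slide_box: Blue box for slides standing on its long edge in a thin steel holder, fixed, between rack and reader: 180 mm along its x (roughly world x), 40 mm along its y, 98 mm high; origin under its middle, z up.
- oil_bottle: Bystander: small brown bottle, 31 mm across, 70 mm high. Origin under its middle.
- slides_carton: Bystander: small carton, 28 x 79 x 22 mm. Origin under its middle.
- dropper: Bystander: small white dropper bottle, 24 mm across, 66 mm high. Origin under its middle.
- dish: Bystander: petri dish, 64 mm across, 15 mm high. Origin under its middle.
- tally: Bystander: hand tally counter, 56 x 60 x 21 mm. Origin under its middle.
- spare_tube: Bystander: capped tube lying on the worktop, 86 mm long, along its own y. Origin underneath.
Things that resemble listed ones, but are neither listed nor needed, are in the scene too. There is more than one size of the slide_box; the one meant has the size given above.

How it is judged (in metres and radians):
On the way, in this order (a step that is already met when the one before it is completed fails the run):
1. the knob is turned to its open end stop and has sprung up again (value of joint shutter_turn above 1.15 rad and value of joint shutter_press below 0.002 m), for 0.2 s.
2. the sample tube is lifted clear of the rack in the fingers (z of tube in the frame of rack above 0.06 m and contact force between the fingers and tube above 1 N), for 0.2 s.
3. the held tube passes above the upright slide box (z of tube in the frame of slide_box above 0.098 m and x of tube in the frame of slide_box between -0.09 and 0.09 m and y of tube in the frame of slide_box between -0.02 and 0.02 m and contact force between the fingers and tube above 1 N), for 0.05 s.
At the end, for the whole second after the job is handed in: The knob is up (within 2 mm) at its open end stop (beyond 1.15 rad); the fingers hold the tube still and upright (within 0.2 rad), its foot 3 to 20 mm above the window and within 9 mm of its middle seen from above, without touching the reader (all of step 1 and contact force between the fingers and tube above 1 N and contact force between tube and reader below 0.05 N and z of tube in the frame of window between 0.003 and 0.02 m and horizontal distance between tube and window below 0.009 m and angle between tube's own z axis and vertical below 0.2 rad and linear speed of tube below 0.02 m/s); the arm keeps its last pose, push and grip.
It fails at once if the sample tube touches the reader (window, guard ring or housing) (contact force between tube and reader above 0.3 N).
It fails at once if the sample tube touches the upright slide box (contact force between tube and slide_box above 0.3 N).
It fails at once if a bystander is moved by more than 25 mm (distance of any of oil_bottle, slides_carton, dropper, dish, tally, spare_tube from where it was at the start of the episode above 0.025 m).
It fails at once if the knob is forced round without being pressed down (value of joint shutter_turn between 0.35 and 0.95 rad and value of joint shutter_press below 0.0025 m).
It also fails if it takes over 59 s, if anything falls off the work surface, if the arm or the gripper's body presses on something with over 40 N, if the wrist force passes 120 N, or if a joint passes its speed limit or range.

## Working session

There is one attempt and no reset: what is moved stays moved. The work goes in short steps, Python scripts to look and compute and a shell command to move; the robot and the scene stay as the last step left them, time stands still between calls to the robot, and variables do not carry over. Pictures are saved under pics/ and viewed, at most 10 in all, crops included, and the job is handed in when it is done.

```bash
ls; mkdir -p pics
cat > h.py <<'E'
import numpy as np, cv2
from cell import env
def proj(cal,P):
    T=np.linalg.inv(cal['pose']);p=T[:3,:3]@np.asarray(P,float)+T[:3,3]
    x,y=p[0]/-p[2],-p[1]/-p[2];f=200/np.tan(np.radians(cal['fov_y']/2))
    s=1+cal['k1']*(x*x+y*y);return np.array([cal['cx']+f*x*s,cal['cy']+f*y*s])
def ray(cal,u,v):
    f=200/np.tan(np.radians(cal['fov_y']/2));d=np.array([(u-cal['cx'])/f,(v-cal['cy'])/f]);q=d.copy()
    for _ in range(30): q=d/(1+cal['k1']*(q@q))
    R=cal['pose'];return R[:3,3],R[:3,:3]@np.array([q[0],-q[1],-1])
def onz(cal,u,v,z):
    o,d=ray(cal,u,v);return o+d*(z-o[2])/d[2]
E
python3 - <<'E'
from h import *
for n in ['scene','top','wrist']:
    c=env.get_calibration(n);print(n,c['fov_y'],c['cx'],c['cy'],c['k1'],np.round(c['pose'],3).tolist())
    if n!='wrist': cv2.imwrite(f'pics/{n}0.png',env.read_camera(n))
o=env.get_obs();print(o,env.grip_point_offset)
E
```

```text
pics
scene 54.67659700499901 321.4391166915563 197.9779619339111 0.030225723349195165 [[0.886, 0.255, -0.387, 0.223], [-0.463, 0.474, -0.749, -1.017], [-0.008, 0.843, 0.538, 0.553], [0.0, 0.0, 0.0, 1.0]]
top 51.69264498942308 327.4516568113939 198.3378129214165 0.008787762146599836 [[0.012, 0.992, -0.126, 0.403], [-1.0, 0.013, 0.007, -0.363], [0.009, 0.126, 0.992, 1.148], [0.0, 0.0, 0.0, 1.0]]
wrist 67.11596474122754 316.46669174330145 201.62894413213542 0.019224713145614775 [[0.243, 0.929, 0.281, 0.234], [-0.97, 0.233, 0.069, -0.612], [-0.001, -0.289, 0.957, 0.384], [0.0, 0.0, 0.0, 1.0]]
{'time_s': 0.1, 'qpos': array([76.72546708, 18.4349242 , -4.01446049, 83.16821765,  1.29568325,
       78.53905082, -3.25901707]), 'joint_velocities': array([ 0.01769625,  0.00206992,  0.04926346, -0.1208686 , -0.12570565,
       -0.02462297,  0.05685693]), 'effort': array([-2.09944765e-04, -4.92569840e+01, -4.05855132e-01, -3.13401318e+01,
       -6.41035382e-02,  3.93830391e-02,  7.17072635e-05]), 'tool_pos': array([ 0.1579749 , -0.6300099 ,  0.22156678]), 'tool_rot': array([-1.79903070e+02,  6.37849212e-03,  1.40842426e+01]), 'force': array([ 0.24140723, -0.36863851, -0.01344961]), 'wrist_torque': array([ 0.04618626, -0.00998831, -0.04875861]), 'grasp_force': 0.0, 'grip_width': 0.08709825221851301} 0.0187
```

View pics/top0.png

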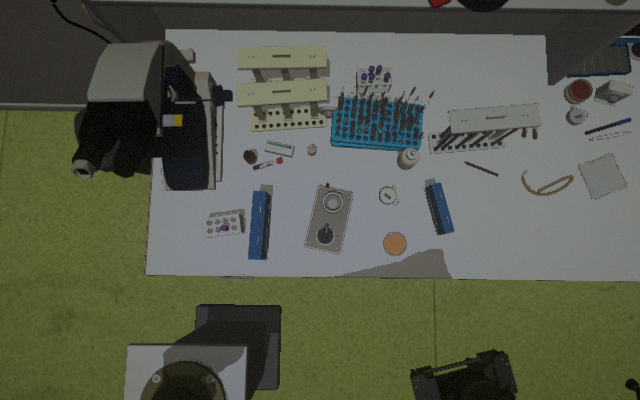

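View pics/scene0.png

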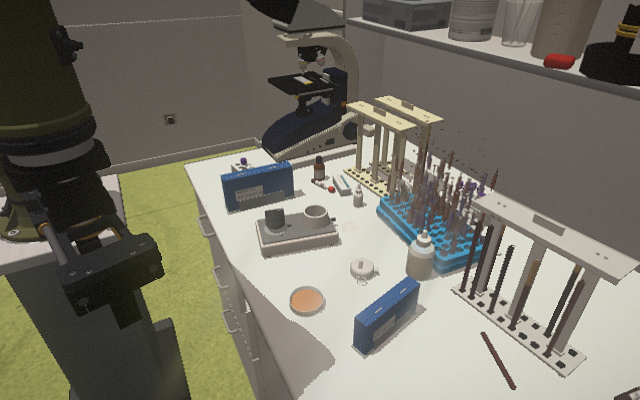

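Top view: the reader is at (330,218), with its knob at (325,236) and ring at (333,203). The rack is at (225,223). There are two blue boxes. The one at (259,222) stands between rack and reader and is the longer; the one at (439,207) is shorter, a look-alike. I'll enlarge the first to confirm.

Run:
```python
from h import *
t=cv2.imread('pics/top0.png');s=cv2.imread('pics/scene0.png')
a=cv2.resize(t[175:270,195:360],(792,456),interpolation=cv2.INTER_CUBIC)   # 4.8x
cv2.imwrite('pics/ctop.png',cv2.convertScaleAbs(a,alpha=1.5))
b=cv2.resize(s[140:260,210:350],(700,600),interpolation=cv2.INTER_CUBIC)  # 5x
cv2.imwrite('pics/cscene.png',cv2.convertScaleAbs(b,alpha=1.5))
c=env.get_calibration('top')
hsv=cv2.cvtColor(t,cv2.COLOR_BGR2HSV);m=cv2.inRange(hsv,(100,120,30),(125,255,255))
for k in cv2.findContours(m,cv2.RETR_EXTERNAL,cv2.CHAIN_APPROX_NONE)[0]:
    if cv2.contourArea(k)>300:
        r=cv2.minAreaRect(k);P=np.array([onz(c,*p,0.098)[:2] for p in cv2.boxPoints(r)]);print(r,np.round(P,3).tolist())
for n,u,v,z in [('ring',333,203,.07),('knob',325,236,.087),('cap',224,229,.09)]: print(n,onz(c,u,v,z))
```

```text
((256.7019348144531, 224.77423095703125), (13.038352966308594, 67.40791320800781), 4.23639440536499) [[0.383, -0.172], [0.554, -0.178], [0.552, -0.212], [0.381, -0.204]]
((442.3018798828125, 207.55661010742188), (50.41132736206055, 9.3405179977417), 74.05460357666016) [[0.576, -0.637], [0.583, -0.66], [0.458, -0.692], [0.451, -0.669]]
ring [ 0.52793152 -0.38512592  0.07      ]
knob [ 0.44060547 -0.36517671  0.087     ]
cap [ 0.45512572 -0.10712427  0.09      ]
```

View pics/ctop.png

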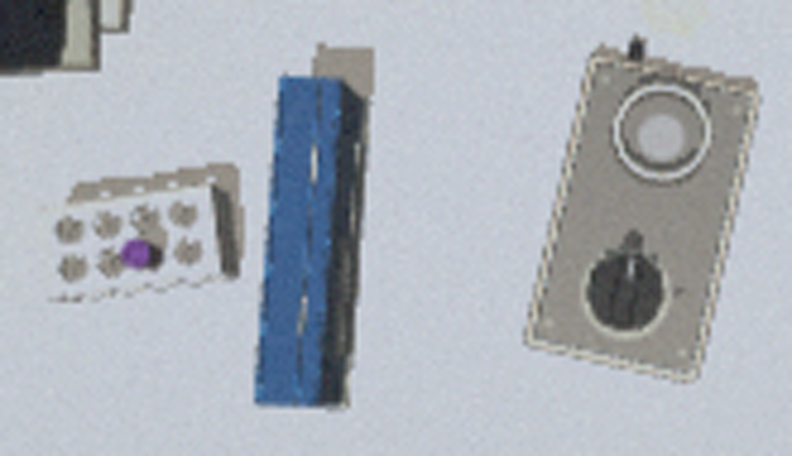

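View pics/cscene.png

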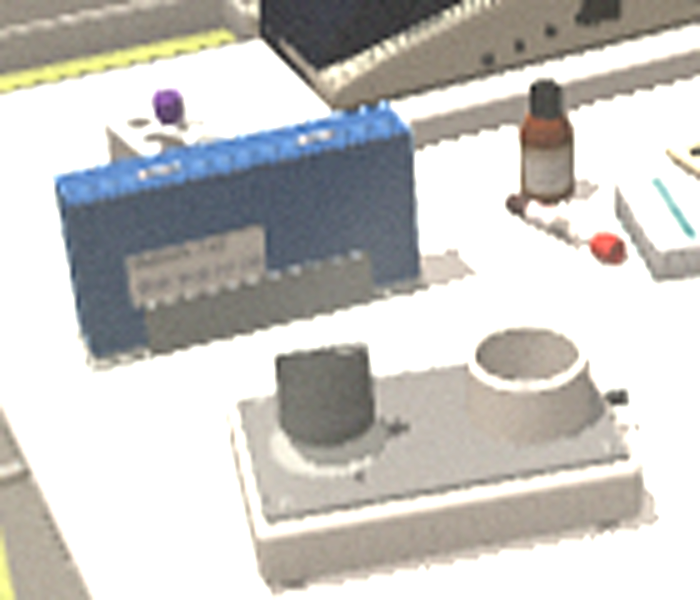

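The crops confirm it. The blue box at crop (310,240), about 171 mm or more long, lies between rack and reader and is the tall one. The only purple cap in the rack is at crop (138,253). The ring rim is at crop (663,132), and the knob at (626,292) has its bar along the reader.

```bash
cat >> h.py <<'E'
def ww(cal,cx,cy,z,x0=195,y0=175,s=4.8): return onz(cal,x0+(cx+.5)/s-.5,y0+(cy+.5)/s-.5,z)
def toworld(o):
    from scipy.spatial.transform import Rotation as Ro
    return Ro.from_euler('xyz',o['tool_rot'],degrees=True)
E
python3 - <<'E'
from h import *
c=env.get_calibration('top');s=env.get_calibration('scene')
D=np.array([ww(c,*p,.04)[:2] for p in [(592,52),(760,85),(695,380),(527,345)]])
print('deck',D.round(3).tolist(),'len',np.linalg.norm(D[0]-D[3]),np.linalg.norm(D[1]-D[2]),'wid',np.linalg.norm(D[0]-D[1]),'ctr',D.mean(0))
x=(D[0]+D[1]-D[2]-D[3]);y=np.degrees(np.arctan2(x[1],x[0]));print('yaw',y)
print('ring',ww(c,663,132,.07),'knobdisc',ww(c,626,293,.06))
u=x/np.linalg.norm(x);print('win from deck',D.mean(0)+.045*u,'knob',D.mean(0)-.045*u)
print('cap',ww(c,136,252,.09))
B=np.array([ww(c,*p,.098)[:2] for p in [(280,77),(342,80),(325,404),(255,403)]]);print('box',B.round(3).tolist(),B.mean(0))
R=np.array([ww(c,*p,.055)[:2] for p in [(45,205),(213,184),(225,275),(50,300)]]);print('rack',R.round(3).tolist())
# scene cap top centre
cap=ray(s,210+168.5/5-.5,140+94/5-.5)
from numpy.linalg import lstsq
o1,d1=ray(c,195+136.5/4.8-.5,175+252.5/4.8-.5);o2,d2=cap
t=lstsq(np.c_[d1,-d2],o2-o1,rcond=None)[0];print('tri cap',o1+t[0]*d1,o2+t[1]*d2)
rg=onz(s,210+529/5-.5,140+357/5-.5,.07);print('ring scene',rg)
E
```

```text
deck [[0.579, -0.344], [0.561, -0.44], [0.396, -0.404], [0.414, -0.311]] len 0.1684975617897494 0.16937948619730422 wid 0.09681218845545837 ctr [ 0.48741455 -0.37469421]
yaw -11.768866342408327
ring [ 0.53029379 -0.3843886   0.07      ] knobdisc [ 0.44250009 -0.36527867  0.06      ]
win from deck [ 0.53146858 -0.3838726 ] knob [ 0.44336052 -0.36551582]
cap [ 0.4599255  -0.10420587  0.09      ]
box [[0.554, -0.179], [0.553, -0.212], [0.381, -0.208], [0.381, -0.172]] [ 0.46729056 -0.19269683]
rack [[0.487, -0.045], [0.5, -0.136], [0.45, -0.145], [0.435, -0.05]]
tri cap [ 0.459836   -0.10460964  0.09165212] [ 0.46245728 -0.10531257  0.09162234]
ring scene [ 0.53335466 -0.38632837  0.07      ]
```

Top, scene and deck fits agree to about 3 mm. The knob is at (0.443,-0.365), reader yaw about -12°, the window at (0.531,-0.385) and the tube at (0.461,-0.105). First I'll move over the knob and turn to yaw 168, which leaves the last joint room for the clockwise turn.

```bash
python3 -m jog '[[0.0284,-0.0157,0,0,0,0,0.06],[0.0284,-0.0157,0,0,0,0,0.06],[0.0284,-0.0157,0,0,0,0,0.06],[0.0284,-0.0157,0,0,0,0,0.06],[0.0284,-0.0157,0,0,0,0,0.06],[0.0284,-0.0157,0,0,0,0,0.06],[0.0284,-0.0157,0,0,0,0,0.06],[0.0284,-0.0157,0,0,0,0,0.06],[0.0284,-0.0157,0,0,0,0,0.06],[0.0284,-0.0157,0,0,0,0,0.06],[0.0284,-0.0157,0,0,0,0,0.06],[0.0284,-0.0157,0,0,0,0,0.06]]'
python3 -m jog '[[0,0,0,0,0,-0.12,0.06],[0,0,0,0,0,-0.12,0.06],[0,0,0,0,0,-0.12,0.06],[0,0,0,0,0,-0.12,0.06],[0,0,0,0,0,-0.12,0.06],[0,0,0,0,0,-0.12,0.06],[0,0,0,0,0,-0.12,0.06],[0,0,0,0,0,-0.12,0.06],[0,0,0,0,0,-0.12,0.06],[0,0,0,0,0,-0.12,0.06],[0,0,0,0,0,-0.12,0.06],[0,0,0,0,0,-0.12,0.06]]'
python3 -m jog '[[0,0,0,0,0,-0.12,0.06],[0,0,0,0,0,-0.12,0.06],[0,0,0,0,0,-0.12,0.06],[0,0,0,0,0,-0.12,0.06],[0,0,0,0,0,-0.12,0.06],[0,0,0,0,0,-0.12,0.06],[0,0,0,0,0,-0.12,0.06],[0,0,0,0,0,-0.12,0.06],[0,0,0,0,0,-0.12,0.06],[0,0,0,0,0,-0.12,0.06],[0,0,0,0,0,-0.048,0.06],[0,0,0,0,0,0,0.06]]'
python3 - <<'E'
from h import *
o=env.get_obs();print(o['qpos'],o['tool_pos'],o['tool_rot'])
c=env.get_calibration('wrist');cv2.imwrite('pics/w1.png',env.read_camera('wrist'))
for P in [(.443,-.365,.087),(.531,-.385,.07)]: print(proj(c,P))
np.save('w1.npy',c,allow_pickle=True)
E
```

```text
time_s: 1.1
tool_pos: [0.4436, -0.3635, 0.2222]
tool_rot: [-180.0, 0.0, 14.1]
force: [0.7, -0.5, -0.2]
grip_width: 0.0602
grasp_force: 0.0
time_s: 2.1
tool_pos: [0.4426, -0.3646, 0.222]
tool_rot: [-180.0, -0.0, 96.9]
force: [0.4, -0.1, 0.2]
grip_width: 0.0599
grasp_force: 0.0
time_s: 3.1
tool_pos: [0.4426, -0.3647, 0.222]
tool_rot: [180.0, -0.0, 168.2]
force: [-0.9, 0.5, -0.2]
grip_width: 0.0598
grasp_force: 0.0
[ 64.89584771  11.43377088 -31.9536696   93.42199639   6.17393216
  76.96502769 110.20978197] [ 0.44257176 -0.36466924  0.22204801] [ 1.79974029e+02 -4.41630652e-02  1.68157163e+02]
[317.77997781 193.57702614]
[316.35305403 264.75764437]
```

View pics/w1.png

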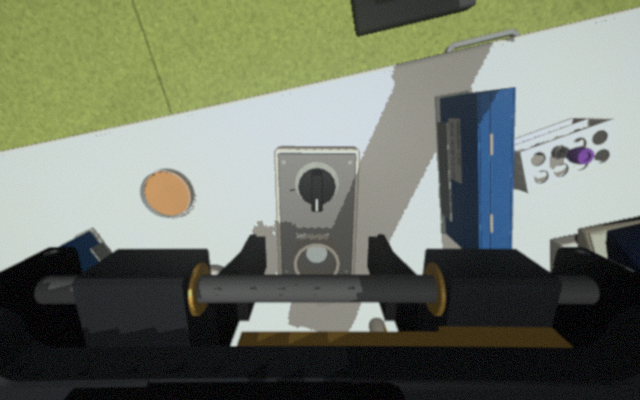

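The wrist view shows the reader square to the tool. Its edges are at columns 276 and 358, the knob is at (317,187) and the ring at (317,262), all matching the predictions. Now I descend and grip the bar.

```bash
python3 -m jog '[[0,0,0.02,0,0,0,0.05],[0,0,0.02,0,0,0,0.05],[0,0,0.02,0,0,0,0.05],[0,0,0.02,0,0,0,0.05],[0,0,0.02,0,0,0,0.05],[0,0,0.02,0,0,0,0.05],[0,0,0.016,0,0,0,0.05],[0,0,0.012,0,0,0,0.05],[0,0,0.008,0,0,0,0.05],[0,0,0.003,0,0,0,0.05],[0,0,0,0,0,0,0.05],[0,0,0,0,0,0,0.05]]' 
python3 -m jog '[[0,0,0,0,0,0,0.03],[0,0,0,0,0,0,0.01],[0,0,0,0,0,0,0.0],[0,0,0,0,0,0,0.0],[0,0,0,0,0,0,0.0],[0,0,0,0,0,0,0.0],[0,0,0,0,0,0,0],[0,0,0,0,0,0,0]]' 30
```

```text
time_s: 4.15
tool_pos: [0.4434, -0.3652, 0.0643]
tool_rot: [-180.0, 0.1, 168.1]
force: [0.2, -0.7, 0.6]
grip_width: 0.0499
grasp_force: 0.0
time_s: 4.82
tool_pos: [0.4429, -0.3647, 0.0636]
tool_rot: [180.0, -0.0, 168.1]
force: [-0.3, 0.7, 0.8]
grip_width: 0.0119
grasp_force: 30.0
```

The opening of 11.9 mm matches the bar. Pressing down.

```bash
python3 -m jog '[[0,0,0.002,0,0,0,0],[0,0,0.002,0,0,0,0],[0,0,0.002,0,0,0,0],[0,0,0.002,0,0,0,0],[0,0,0.0015,0,0,0,0],[0,0,0,0,0,0,0],[0,0,0,0,0,0,0]]'
```

```text
time_s: 5.4
tool_pos: [0.4429, -0.3648, 0.0541]
tool_rot: [180.0, -0.0, 168.1]
force: [-1.0, 1.3, 5.0]
grip_width: 0.0117
grasp_force: 30.0
```

```bash
python3 -m jog '[[0,0,0,0,0,0.08,0],[0,0,0,0,0,0.08,0],[0,0,0,0,0,0.08,0],[0,0,0,0,0,0.08,0],[0,0,0,0,0,0,0]]'; python3 -c "
from h import *
print(env.get_obs()['wrist_torque'])"
```

```text
time_s: 5.82
tool_pos: [0.4431, -0.3644, 0.0543]
tool_rot: [180.0, -0.0, 149.6]
force: [-1.2, 2.3, 5.3]
grip_width: 0.0117
grasp_force: 30.0
[ 0.60439171  0.20711372 -0.03406405]
```

Turning freely (no z torque). Continuing to 1.3 rad in all.

```bash
python3 -m jog '[[0,0,0,0,0,0.1,0],[0,0,0,0,0,0.1,0],[0,0,0,0,0,0.1,0],[0,0,0,0,0,0.1,0],[0,0,0,0,0,0.1,0],[0,0,0,0,0,0.1,0],[0,0,0,0,0,0.1,0],[0,0,0,0,0,0.1,0],[0,0,0,0,0,0.1,0],[0,0,0,0,0,0.07,0],[0,0,0,0,0,0,0],[0,0,0,0,0,0,0]]'; python3 -c "
from h import *
print(env.get_obs()['wrist_torque'],env.get_obs()['qpos'])"
```

```text
time_s: 6.82
tool_pos: [0.444, -0.3639, 0.0544]
tool_rot: [179.9, -0.0, 94.2]
force: [0.6, 3.7, 4.5]
grip_width: 0.0118
grasp_force: 30.0
[ 0.70340155 -0.13115155  0.01199486] [ 52.99200617  18.45880885 -18.8880959  104.27970025   6.83495437
  58.33250239  35.64578926]
```

```bash
python3 -m jog '[[0,0,0,0,0,0.03,0],[0,0,0,0,0,0.02,0],[0,0,0,0,0,0,0],[0,0,-0.002,0,0,0,0],[0,0,-0.002,0,0,0,0],[0,0,-0.002,0,0,0,0],[0,0,-0.002,0,0,0,0],[0,0,-0.0015,0,0,0,0],[0,0,0,0,0,0,0],[0,0,0,0,0,0,0]]'; python3 -c "
from h import *
print(env.get_obs()['wrist_torque'])"
python3 -m jog '[[0,0,0,0,0,0,0.02],[0,0,0,0,0,0,0.03],[0,0,0,0,0,0,0.03],[0,0,0,0,0,0,0.03],[0,0,-0.005,0,0,0,0.03],[0,0,-0.01,0,0,0,0.03],[0,0,-0.02,0,0,0,0.03],[0,0,-0.03,0,0,0,0.03],[0,0,-0.03,0,0,0,0.03],[0,0,-0.03,0,0,0,0.03],[0,0,-0.03,0,0,0,0.03],[0,0,0,0,0,0,0.03]]'
python3 - <<'E'
from h import *
cv2.imwrite('pics/top2.png',cv2.convertScaleAbs(cv2.resize(env.read_camera('top')[175:270,195:360],(792,456),interpolation=cv2.INTER_CUBIC),alpha=1.5))
w=env.read_camera('wrist');s=env.read_camera('scene')[140:260,210:350]
cv2.imwrite('pics/v2.png',np.vstack([cv2.resize(w,(480,300)),cv2.resize(s,(480,300))]))
E
```

```text
time_s: 7.65
tool_pos: [0.4439, -0.364, 0.0635]
tool_rot: [179.9, -0.0, 91.4]
force: [3.6, 3.9, 2.2]
grip_width: 0.0116
grasp_force: 30.0
[ 0.99573817 -0.88400167  0.55150526]
time_s: 8.65
tool_pos: [0.4457, -0.3671, 0.2268]
tool_rot: [179.5, 0.5, 91.3]
force: [0.3, -0.1, 0.7]
grip_width: 0.0297
grasp_force: 0.0
```

View pics/v2.png

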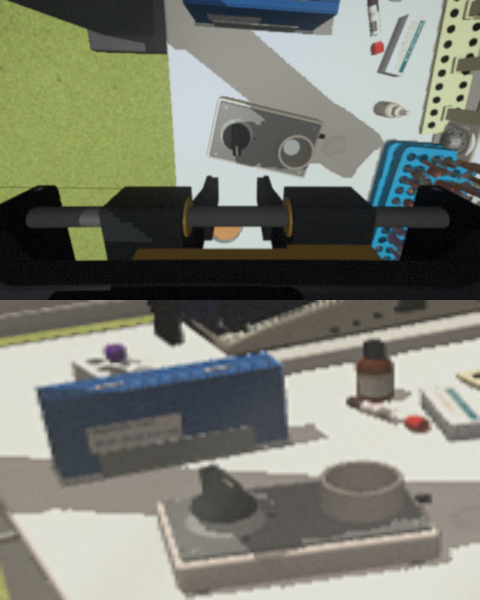

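The knob stands turned about 75° with its bar crosswise and sits up, with the stop torque felt. Next I refine the tube position with a purple mask.

Run:
```python
from h import *
r={}
for n in ['top','scene','wrist']:
    c=env.get_calibration(n);im=env.read_camera(n);h=cv2.cvtColor(im,cv2.COLOR_BGR2HSV);m=cv2.inRange(h,(130,80,40),(160,255,255))
    p=proj(c,(.461,-.105,.083));k,l,st,ce=cv2.connectedComponentsWithStats(m)
    j=[i for i in range(1,k) if st[i,4]>5 and np.linalg.norm(ce[i]-p)<20]
    print(n,p,[(ce[i],st[i]) for i in j])
    if j: r[n]=(c,ce[j[0]])
o=env.get_obs();print(o['tool_pos'],o['tool_rot'])
(o1,d1),(o2,d2)=[ray(r[n][0],*r[n][1]) for n in ['top','scene']]
t=np.linalg.lstsq(np.c_[d1,-d2],o2-o1,rcond=None)[0];print(o1+t[0]*d1,o2+t[1]*d2)
```

```text
top [223.92634952 226.84566104] [(array([222.88, 227.28]), array([220, 225,   6,   6,  25], dtype=int32))]
scene [243.01589498 161.29125116] [(array([242.64705882, 160.        ]), array([241, 158,   5,   6,  17], dtype=int32))]
wrist [ 351.43730983 -142.42490244] []
[ 0.44208283 -0.36441578  0.21727935] [-1.79891879e+02 -8.32284598e-02  9.13106812e+01]
[ 0.45968059 -0.10314504  0.08617859] [ 0.46087331 -0.10346219  0.08616515]
```

```bash
python3 -m jog '[[0,0,0,0,0,-0.12,0.045],[0,0,0,0,0,-0.12,0.045],[0,0,0,0,0,-0.12,0.045],[0,0,0,0,0,-0.12,0.045],[0,0,0,0,0,-0.12,0.045],[0,0,0,0,0,-0.12,0.045],[0,0,0,0,0,-0.12,0.045],[0,0,0,0,0,-0.12,0.045],[0,0,0,0,0,-0.12,0.045],[0,0,0,0,0,-0.12,0.045],[0,0,0,0,0,-0.12,0.045],[0,0,0,0,0,-0.12,0.045]]'
python3 -m jog '[[0,0,0,0,0,-0.108,0.045],[-0.0016,0.0237,0,0,0,0,0.045],[-0.0016,0.0237,0,0,0,0,0.045],[-0.0016,0.0237,0,0,0,0,0.045],[-0.0016,0.0237,0,0,0,0,0.045],[-0.0016,0.0237,0,0,0,0,0.045],[-0.0016,0.0237,0,0,0,0,0.045],[-0.0016,0.0237,0,0,0,0,0.045],[-0.0016,0.0237,0,0,0,0,0.045],[-0.0016,0.0237,0,0,0,0,0.045],[-0.0016,0.0237,0,0,0,0,0.045],[-0.0016,0.0237,0,0,0,0,0.045]]'
python3 -m jog '[[0,0,0,0,0,0,0.045],[0,0,0,0,0,0,0.045],[0,0,0,0,0,0,0.045]]'
python3 - <<'E'
from h import *
o=env.get_obs();print(o['qpos'],o['tool_pos'],o['tool_rot'])
c=env.get_calibration('wrist');im=env.read_camera('wrist');cv2.imwrite('pics/w3.png',im)
h=cv2.cvtColor(im,cv2.COLOR_BGR2HSV);m=cv2.inRange(h,(130,80,40),(160,255,255))
k,l,st,ce=cv2.connectedComponentsWithStats(m)
for i in range(1,k):
    if st[i,4]>30: print(ce[i],st[i],onz(c,*ce[i],.086))
E
```

```text
time_s: 9.95
tool_pos: [0.4423, -0.3644, 0.2172]
tool_rot: [179.9, -0.1, 174.2]
force: [0.5, 1.0, -0.9]
grip_width: 0.045
grasp_force: 0.0
time_s: 10.95
tool_pos: [0.4596, -0.1029, 0.2175]
tool_rot: [180.0, -0.1, -180.0]
force: [0.8, -0.1, -0.4]
grip_width: 0.0453
grasp_force: 0.0
time_s: 11.2
tool_pos: [0.4599, -0.1049, 0.2179]
tool_rot: [-180.0, -0.1, 180.0]
force: [-1.2, -1.2, 0.9]
grip_width: 0.0452
grasp_force: 0.0
[ 49.23378149  -2.28322389 -38.23980412 106.5421587   -1.43673268
  75.32284723 101.366806  ] [ 0.45990472 -0.10485732  0.21791738] [-1.79990053e+02 -7.00864118e-02  1.79984966e+02]
[318.00653595 193.31372549] [312 186  13  15 153] [ 0.45889351 -0.10471583  0.086     ]
```

View pics/w3.png

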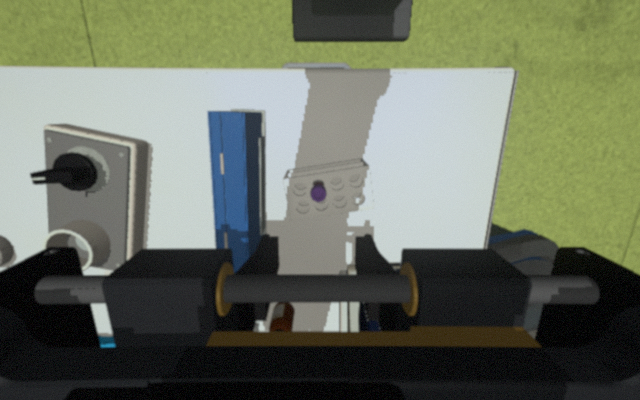

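The purple cap at (318,193) casts to (0.459,-0.105), which is right under the TCP. I descend and grip the cap, with the tips about 9 mm above the rack.

```bash
python3 -m jog '[[0,0,0.02,0,0,0,0.045],[0,0,0.02,0,0,0,0.045],[0,0,0.02,0,0,0,0.045],[0,0,0.02,0,0,0,0.045],[0,0,0.02,0,0,0,0.045],[0.001,0,0.02,0,0,0,0.045],[0,0,0.015,0,0,0,0.045],[0,0,0.01,0,0,0,0.045],[0,0,0.006,0,0,0,0.045],[0,0,0.003,0,0,0,0.045],[0,0,0,0,0,0,0.045],[0,0,0,0,0,0,0.045]]'
python3 -m jog '[[0,0,0,0,0,0,0.035],[0,0,0,0,0,0,0.03],[0,0,0,0,0,0,0.025],[0,0,0,0,0,0,0.02],[0,0,0,0,0,0,0.01],[0,0,0,0,0,0,0.01],[0,0,0,0,0,0,0.01],[0,0,0,0,0,0,0.01]]' 12
```

```text
time_s: 12.25
tool_pos: [0.46, -0.1044, 0.0651]
tool_rot: [-180.0, 0.1, 180.0]
force: [1.2, -0.5, 0.5]
grip_width: 0.0452
grasp_force: 0.0
time_s: 12.92
tool_pos: [0.4595, -0.1041, 0.0647]
tool_rot: [-180.0, 0.0, -180.0]
force: [0.2, -0.1, 0.8]
grip_width: 0.0164
grasp_force: 12.0
```

```bash
python3 -m jog '[[0,0,-0.004,0,0,0,0.01],[0,0,-0.008,0,0,0,0.01],[0,0,-0.012,0,0,0,0.01],[0,0,-0.016,0,0,0,0.01],[0,0,-0.016,0,0,0,0.01],[0,0,-0.016,0,0,0,0.01],[0,0,-0.016,0,0,0,0.01],[0,0,-0.016,0,0,0,0.01],[0,0,-0.016,0,0,0,0.01],[0,0,-0.016,0,0,0,0.01],[0,0,-0.01,0,0,0,0.01],[0,0,-0.004,0,0,0,0.01]]' 15
python3 -m jog '[[0,0,0,0,0,0,0.01],[0,0,0,0,0,0,0.01],[0,0,0,0,0,0,0.01]]'
python3 - <<'E'
from h import *
o=env.get_obs();p=o['tool_pos'];print(p)
s=env.read_camera('scene');t=env.read_camera('top');a=[]
for n,im in (('scene',s),('top',t)):
    q=proj(env.get_calibration(n),p-[0,0,.03]).astype(int);print(n,q)
    a.append(cv2.resize(im[max(q[1]-60,0):q[1]+60,q[0]-60:q[0]+60],(390,390),interpolation=cv2.INTER_CUBIC))
cv2.imwrite('pics/v4.png',np.hstack(a))
E
```

```text
time_s: 13.92
tool_pos: [0.4604, -0.1042, 0.217]
tool_rot: [-179.9, 0.2, -180.0]
force: [0.8, 0.3, -0.3]
grip_width: 0.0162
grasp_force: 15.0
time_s: 14.17
tool_pos: [0.4588, -0.104, 0.2137]
tool_rot: [180.0, -0.1, -180.0]
force: [0.4, 0.4, -0.6]
grip_width: 0.0162
grasp_force: 15.0
[ 0.45876281 -0.10397671  0.213654  ]
scene [237 125]
top [213 225]
```

View pics/v4.png

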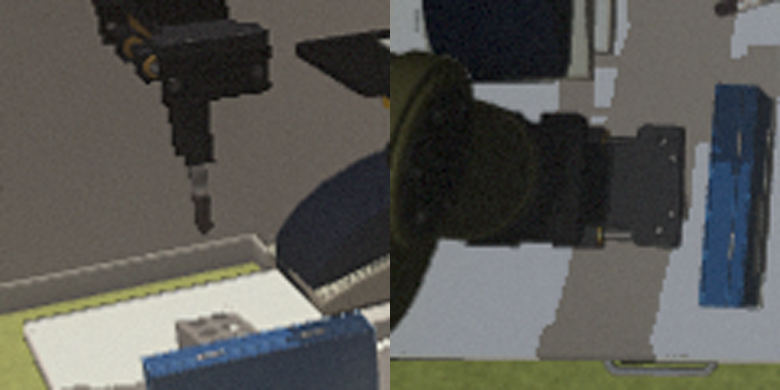

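The tube is held upright below the tips (foot at crop (207,232)), clear of the rack. Carrying it over the box to the window.

```bash
python3 -m jog '[[-0.001,-0.005,0,0,0,0,0.01],[-0.0035,-0.0135,0,0,0,0,0.01],[-0.0035,-0.0135,0,0,0,0,0.01],[-0.0035,-0.0135,0,0,0,0,0.01],[-0.0035,-0.0135,0,0,0,0,0.01],[-0.0035,-0.0135,0,0,0,0,0.01],[-0.0035,-0.0135,0,0,0,0,0.01],[-0.0035,-0.0135,0,0,0,0,0.01],[-0.0035,-0.0135,0,0,0,0,0.01],[-0.0035,-0.0135,0,0,0,0,0.01],[-0.0035,-0.0135,0,0,0,0,0.01],[-0.0035,-0.0135,0,0,0,0,0.01]]'
python3 -m jog '[[-0.0035,-0.0135,0,0,0,0,0.01],[-0.0035,-0.0135,0,0,0,0,0.01],[-0.0035,-0.0135,0,0,0,0,0.01],[-0.0035,-0.0135,0,0,0,0,0.01],[-0.0035,-0.0135,0,0,0,0,0.01],[-0.0035,-0.0135,0,0,0,0,0.01],[-0.0035,-0.0135,0,0,0,0,0.01],[-0.0035,-0.0135,0,0,0,0,0.01],[-0.0025,-0.010,0,0,0,0,0.01],[-0.002,-0.008,0,0,0,0,0.01],[0,0,0,0,0,0,0.01],[0,0,0,0,0,0,0.01]]'
python3 - <<'E'
from h import *
o=env.get_obs();p=o['tool_pos'];print(p,o['tool_rot'],o['qpos'])
c=env.get_calibration('scene');im=env.read_camera('scene');q=proj(c,p-[0,0,.06]);w=proj(c,(.531,-.3845,.07));print(q,w)
x0,y0=int(q[0])-60,int(q[1])-60;print(x0,y0)
cv2.imwrite('pics/v5.png',cv2.resize(im[y0:y0+120,x0:x0+130],(650,600),interpolation=cv2.INTER_CUBIC))
E
```

```text
time_s: 15.27
tool_pos: [0.4993, -0.259, 0.2145]
tool_rot: [-180.0, -0.0, -180.0]
force: [-0.6, 0.5, 0.3]
grip_width: 0.0158
grasp_force: 15.0
time_s: 16.27
tool_pos: [0.5315, -0.3836, 0.2143]
tool_rot: [180.0, -0.0, 180.0]
force: [-0.1, 1.0, -0.4]
grip_width: 0.016
grasp_force: 15.0
[ 0.53145561 -0.38358715  0.21426482] [ 1.79955043e+02 -1.72361355e-02  1.79995958e+02] [ 55.63739263  21.76377211 -29.11642878  82.09512146  10.56239291
  78.9002732  116.21966989]
[313.2293919  177.21871031] [313.97224343 210.7727225 ]
253 117
```

View pics/v5.png

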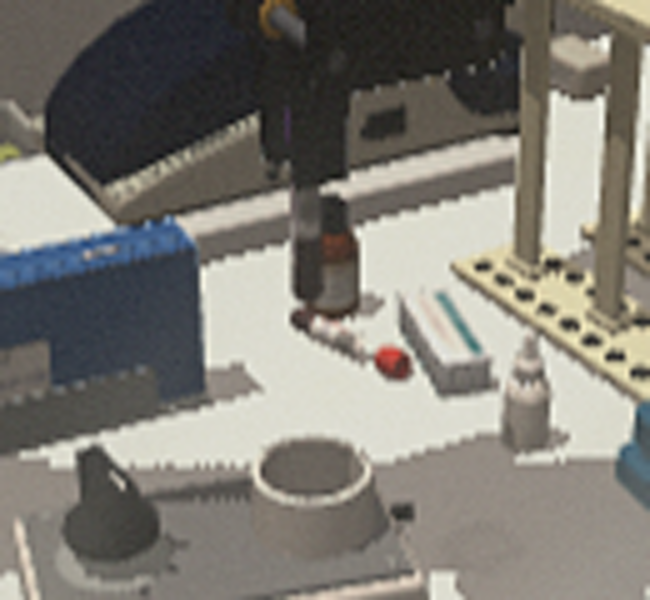

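The foot at px (314.3,178.4) and ring rim at (315.3,210.5) both match the predictions for the tube centred over the window. Lowering it with the foot going to about 11 mm above the window.

```bash
python3 -m jog '[[0,0,0.006,0,0,0,0.01],[0,-0.001,0.012,0,0,0,0.01],[0,0,0.012,0,0,0,0.01],[0,0,0.012,0,0,0,0.01],[0,0,0.012,0,0,0,0.01],[0,0,0.012,0,0,0,0.01],[0,0,0.011,0,0,0,0.01],[0,0,0.009,0,0,0,0.01],[0,0,0.007,0,0,0,0.01],[0,0,0.005,0,0,0,0.01],[0,0,0.003,0,0,0,0.01],[0,0,0.001,0,0,0,0.01]]'
python3 -m jog '[[0,0,0,0,0,0,0.01],[0,0,0,0,0,0,0.01],[0,0,0,0,0,0,0.01],[0,0,0,0,0,0,0.01],[0,0,0,0,0,0,0.01],[0,0,0,0,0,0,0.01]]'
python3 - <<'E'
from h import *
o=env.get_obs();p=o['tool_pos'];print(p,o['tool_rot'])
a=[]
for n in ('scene','top'):
    c=env.get_calibration(n);im=env.read_camera(n);q=proj(c,(.531,-.3845,.07));w=proj(c,p-[0,0,-.008]);x0,y0=int(q[0])-40,int(q[1])-45
    print(n,(q-[x0,y0])*5);a.append(cv2.resize(im[y0:y0+80,x0:x0+79],(395,400),interpolation=cv2.INTER_CUBIC))
cv2.imwrite('pics/v6.png',cv2.convertScaleAbs(np.hstack(a),alpha=1.5))
E
```

```text
time_s: 17.32
tool_pos: [0.5314, -0.3845, 0.1122]
tool_rot: [180.0, -0.0, -180.0]
force: [0.8, -0.1, -0.7]
grip_width: 0.0165
grasp_force: 15.0
time_s: 17.82
tool_pos: [0.5315, -0.3847, 0.1128]
tool_rot: [-180.0, 0.0, -180.0]
force: [-0.1, -0.4, -0.1]
grip_width: 0.0158
grasp_force: 15.0
[ 0.53154835 -0.38469774  0.11281407] [-1.79978082e+02  1.46383669e-02 -1.79987528e+02]
scene [204.86121716 228.86361252]
top [203.87177182 229.19053553]
```

View pics/v6.png

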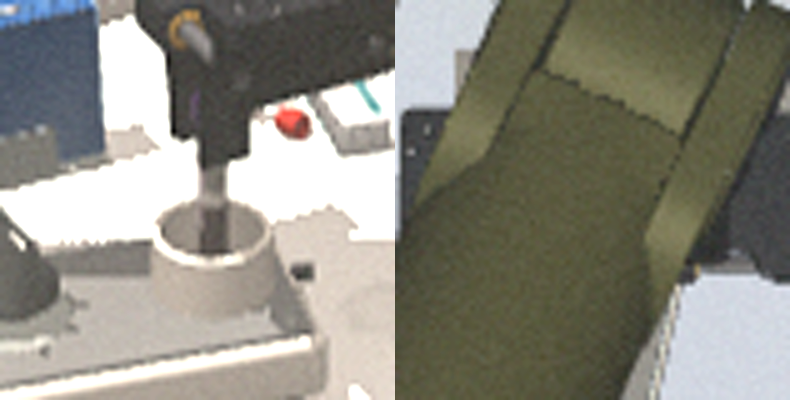

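The tube, at crop column 214, sits in the middle of the ring (columns 155 to 273), upright and still, with its foot about 12 mm above the window. Handing in.

```bash
python3 -c "
from cell import env
print(env.sign_off())"
```

```text
the job is handed in; nothing more can be done
None
```

The job is handed in at about 18 s of the 59 s (verdict not shown): the shutter is open with the knob sprung up, and the tube was carried over the slide box and is held upright inside the guard ring, its foot about 12 mm above the middle of the window.

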